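# Hold the roller at the top of the inclined track

## Task

Set up the rolling experiment: with your fingertips push the steel roller up the sloping aluminium track, steadily and without letting it roll back, and press it against the sprung stop plate at the top until the plate is fully pushed in. Do not lift the roller off the track or knock the glass beaker, the brass weight or the white bottle standing around it. Finish while still holding the roller there with the plate pushed in; do not let go.

Things in the scene. Friction and masses are not known exactly. Their poses are not given: they have to be found in the camera images.
- ramp: Fixed sloping aluminium track on a plywood board (360 x 130 mm). Origin: centre of the board's underside, on the work surface; x is level and points uphill, y across, z up. The running surface is 340 mm long, slopes 8 degrees, 30 mm above the work surface at its open low end (x = -170 mm), 77 mm at its high end. It is 96 mm wide between side rails 18 mm high and 5 mm thick.
- strip (a point): Middle of the top of a dark strip (6 mm wide along the slope, 5 mm high) that lies across the running surface 52 mm from its low end and keeps the roller from rolling off. Fixed to the track, axes as the track's.
- roller: Loose smooth polished steel roller (friction about 0.3), a cylinder 60 mm across and 90 mm long, 0.25 to 0.5 kg, lying across the track between the rails. Origin: on its axis at mid-length, 30 mm off the running surface; y is its axis, x and z turn as it rolls. It starts at rest against the strip, rolls freely and runs back down if let go. It has 168 mm to roll to the plate.
- stop_face (a point): Middle of the downhill face of the sprung steel stop plate (60 mm wide, 40 high, 8 thick) at the top of the track, 30 mm off the running surface, level with the roller's axis; moves with the plate. x points uphill parallel to the running surface, y across, z square to it. Behind the plate a fixed grey block, 55 mm high over the running surface.
- stop (a joint): Travel of the stop plate uphill along the slope, in m: 0 is fully out (as at the start), 0.010 is fully pushed in. A spring resists: about 2 N to start moving, 6 N when fully in; it springs back out when released.
- beaker: Loose glass beaker, 68 mm in diameter, 85 mm high, standing near the track; origin at the centre of its underside. Leave alone.
- weight: Loose brass weight with a knob, 48 mm in diameter, 70 mm high, standing near the track; origin at the centre of its underside. Leave alone.
- bottle: Loose white bottle, 48 mm in diameter, 95 mm high, standing near the track; origin at the centre of its underside. Leave alone.

How it is judged:
On the way:
1. the roller is on its way up the track, past the first third, still on the running surface, the stop plate still out (x of roller in the frame of stop_face between -0.14 and -0.04 m and z of roller in the frame of stop_face below 0.006 m and value of joint stop below 0.002 m), for 0.05 s.
At the end, for the whole second after the job is handed in: The stop plate is pushed in by more than 7 mm of its 10 mm; the roller rests on the running surface (within 4 mm) between the rails, against the plate (within 4 mm) and still (under 20 mm/s); the fingers press on it with more than 1 N (value of joint stop above 0.007 m and x of roller in the frame of stop_face between -0.034 and -0.027 m and z of roller in the frame of stop_face between -0.004 and 0.004 m and y of roller in the frame of stop_face between -0.01 and 0.01 m and linear speed of roller below 0.02 m/s and contact force between the fingers and roller above 1 N); the arm keeps its last pose, push and grip.
It fails at once if the roller is lifted more than 8 mm off the track (z of roller in the frame of stop_face above 0.008 m).
It fails at once if the roller gets away and rolls freely (faster than 0.2 m/s with no finger on it) (linear speed of roller above 0.2 m/s and contact force between each of the arm, the fingers and roller below 0.02 N).
It fails at once if the beaker is knocked (moved over 20 mm or tipped) (distance of beaker from where it was at the start of the episode above 0.02 m or angle between beaker's own z axis and vertical above 0.3 rad).
It fails at once if the weight is knocked (moved over 20 mm or tipped) (distance of weight from where it was at the start of the episode above 0.02 m or angle between weight's own z axis and vertical above 0.3 rad).
It fails at once if the bottle is knocked (moved over 20 mm or tipped) (distance of bottle from where it was at the start of the episode above 0.02 m or angle between bottle's own z axis and vertical above 0.3 rad).
It also fails if it takes over 35 s, if anything falls off the work surface, if the arm or the gripper's body presses on something with over 40 N, if the wrist force passes 120 N, or if a joint passes its speed limit or range.

## Robot

A 6-joint arm with a two-finger parallel gripper is mounted at the origin on the work surface. World frame = base frame: x ahead of the robot, y to its left, z up, the work surface at z = 0. Lengths are in m, angles in rad, forces in N, time in s.
With the tool pointing down it reaches from about 0.325 to 0.775 m from the base axis. Payload 9.3 kg.
Tool frame: the origin (TCP) lies at the very end of the fingers, on their centre line; the grasp point (between the pads) lies 19 mm behind it; y points along the fingers, x is the direction in which the jaws open and shut, and the axes are right-handed (so a half turn about y gives the same grasp; the last joint's range is limited). The gripper opens to 85 mm and grips with 20 to 120 N. Pads are 22 mm wide; open, the fingers measure 114 mm over their backs; the gripper's body (76 mm by 85 mm) begins 54 mm behind the grasp point. The pads swing forward as they close: fully open they stand 13 mm farther back than shut.
Start: joints at [-1.38, 0.259, 0.021, 1.334, 0, 1.418], TCP at [0.185, -0.518, 0.231] pointing down, gripper open.
Joint ranges: [-3.04, 3.04], [-0.91, 1.82], [-1.04, 1.36], [-1.92, 1.95], [-1.52, 1.45], [-3.14, 3.14]. Speed limits (rad/s): [2.22, 2.22, 2.79, 3.14, 3.14, 3.14].

## Interface

Orientations are given as a rotation vector (axis times angle).
In Python, from station import arm, eyes gives the robot as it stands.
- The arm moves only by the tool carry_out, never from a script. Its arguments are lists of equal length, an entry for each row: "turn": the turn, a rotation vector about the world's x, y, z in rad, a list of three; "dp": the shift along the world's x, y, z in m, a list of three; "gripper": the closure, from 0 (fully open) to 1 (shut). In form: {"turn": [[wx, wy, wz], ...], "dp": [[x, y, z], ...], "gripper": [gripper, ...]}. A call has 1 to 20 rows; each row is the pose to reach, as a shift and turn from the pose commanded when the call began; what a row does not reach only later rows make up. A row lasts 1/12 s, in which the tool goes at most 41.7 mm and 7.16 degrees, less where a joint would pass 70% of its speed; a pose out of reach is approached as far as the arm can. A call with a gripper value outside its range is refused whole. The fingers move at their own pace and stop on an object; "squeeze" is the grip in N (left out, the last holds). Time passes only in rows, so rows that repeat a pose let the fingers close. It gives the time, the measured TCP pose, the force and the opening at its end, in the units of the state.
- arm.state(): the state, without advancing time (a new reading comes with each control period).
- eyes.grab_frame(name): name is "side" or "top" or "wrist"; returns the picture (400x640x3 uint8, red, green, blue); there is no depth.
- eyes.camera_model(name): a dict with "intrinsics" (3x3 intrinsics, pixels), "R" (3x3) and "t" (3): a world point X has camera coordinates R X + t; the wrist camera has in their place "hand_eye" (4x4, takes a point from camera to tool coordinates, whose origin is the TCP and whose axes are the tool frame's). Camera axes: x right, y down, z forward; pixel columns grow to the right and rows downward; lengths in m; the calibration is good to about 2 mm. A picture is of the moment at which its call begins: read the wrist's pose just before it. camera_model takes no time and is no camera call.
- arm.sign_off(): hands the job in, once; it reports no verdict.
The state is a dict: "t": time; "joints": joint angles; "joint_velocities": joint speeds; "joint_efforts": joint torques, N m; "eef_pos": TCP position; "tcp_rot": TCP orientation; "ft_force": force on the tool from outside, world axes, zero at the start; "wrist_torque": the same for the moment, N m; "opening": finger opening in m.
Only numpy, scipy, OpenCV 4.12 (cv2) and the standard library are available. Lean on these libraries where they do the work, as an engineer would, in place of code of your own. Each camera call takes 0.05 s, during which the arm holds its last target.

## Working session

There is one attempt and no reset: what is moved stays moved. The work goes in short steps, Python scripts to look and compute and a tool call to move; the robot and the scene stay as the last step left them, time stands still between calls to the robot, and variables do not carry over. Pictures are saved under pics/ and viewed, and the job is handed in when it is done.

Besides the shell and the picture viewer there is one more tool, called after "Request:" in YAML: its name, and indented under it one key for each argument. carry_out: Moves the arm, as the interface text tells. Its arguments: {"type":"object","properties":{"turn":{"type":"array"},"dp":{"type":"array"},"gripper":{"type":"array"},"squeeze":{"type":"number"}},"required":["turn","dp","gripper"]}

```bash
ls; mkdir -p pics; python3 - <<'E'
from station import arm, eyes
import cv2,numpy as np
np.set_printoptions(precision=4,suppress=True)
for n in ("side","top","wrist"):
    f=eyes.grab_frame(n); cv2.imwrite(f"pics/{n}0.png",f[:,:,::-1])
    print(n,eyes.camera_model(n))
print(arm.state())
E
```

```text
pics
side {'intrinsics': array([[508.3762,   0.    , 323.5979],
       [  0.    , 508.3762, 199.6849],
       [  0.    ,   0.    ,   1.    ]]), 'R': array([[ 0.9885, -0.1506, -0.01  ],
       [-0.122 , -0.7585, -0.6402],
       [ 0.0888,  0.6341, -0.7682]]), 't': array([-0.5402,  0.1251,  0.8908])}
top {'intrinsics': array([[472.4768,   0.    , 314.3932],
       [  0.    , 472.4768, 202.0514],
       [  0.    ,   0.    ,   1.    ]]), 'R': array([[ 0.1147, -0.9934,  0.0012],
       [-0.967 , -0.1119, -0.2291],
       [ 0.2277,  0.0251, -0.9734]]), 't': array([-0.0365,  0.5907,  0.8205])}
wrist {'intrinsics': array([[286.7601,   0.    , 317.371 ],
       [  0.    , 286.7601, 198.7591],
       [  0.    ,   0.    ,   1.    ]]), 'hand_eye': array([[ 1.    ,  0.0004,  0.0007, -0.0003],
       [-0.0006, -0.2815,  0.9596, -0.1418],
       [ 0.0006, -0.9596, -0.2815,  0.0714],
       [ 0.    ,  0.    ,  0.    ,  1.    ]])}
{'t': 0.15, 'joints': array([-1.3796,  0.2591,  0.0209,  1.3337, -0.    ,  1.4182]), 'joint_velocities': array([-0.0016, -0.0024,  0.0034, -0.0025,  0.0001, -0.0004]), 'joint_efforts': array([  0.0042, -55.597 ,  34.4662,   0.0113,  -0.0001,   0.    ]), 'eef_pos': array([ 0.1853, -0.5176,  0.2308]), 'tcp_rot': array([-1.3517,  0.9528, -0.9516]), 'ft_force': array([ 0.1225,  0.9425, -0.09  ]), 'wrist_torque': array([ 0.0529, -0.0336,  0.0365]), 'opening': 0.0857002168528495}
```

View pics/side0.png

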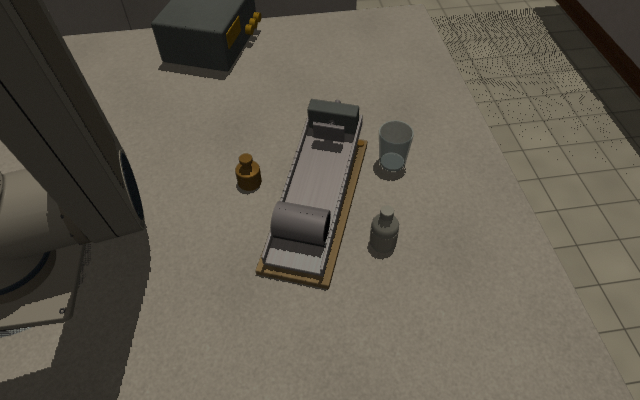

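View pics/top0.png

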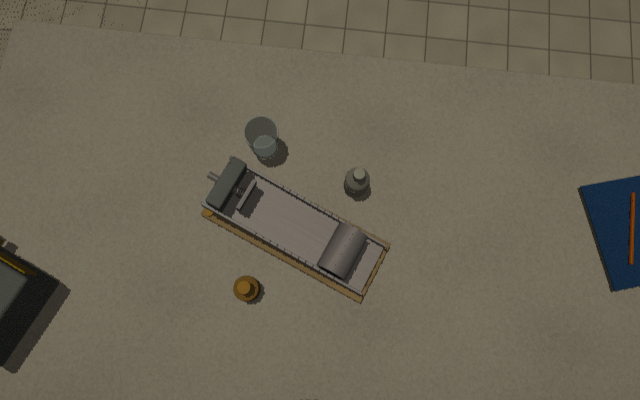

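View pics/wrist0.png

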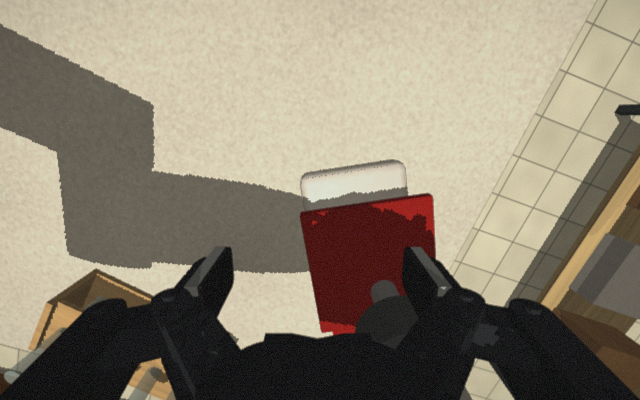

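Side view: roller at (301,223), plate at (330,130). Top view: roller at (342,250), plate at (247,195). The beaker, weight and bottle stand close by on both sides. Next I'm enlarging the crops to get exact corners.

```bash
python3 - <<'E'
import cv2
a=cv2.imread('pics/side0.png')[90:290,240:420]; cv2.imwrite('pics/side0z.png',cv2.convertScaleAbs(cv2.resize(a,(540,600),interpolation=cv2.INTER_CUBIC),alpha=1.5))
a=cv2.imread('pics/top0.png')[110:310,195:395]; cv2.imwrite('pics/top0z.png',cv2.convertScaleAbs(cv2.resize(a,(600,600),interpolation=cv2.INTER_CUBIC),alpha=1.5))
E
```

```text
(no output)
```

View pics/side0z.png

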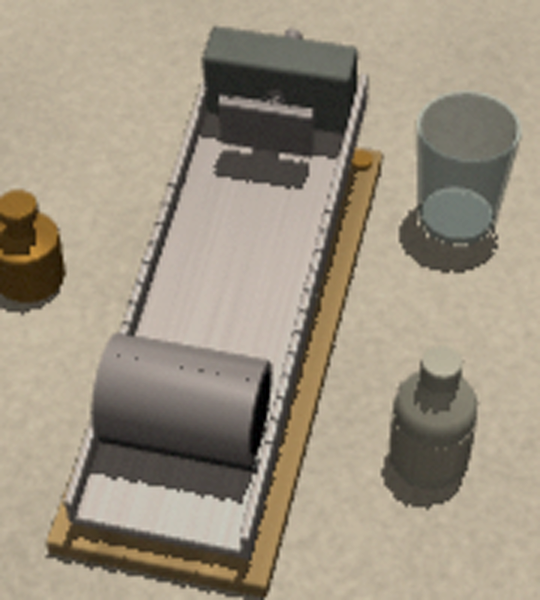

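View pics/top0z.png

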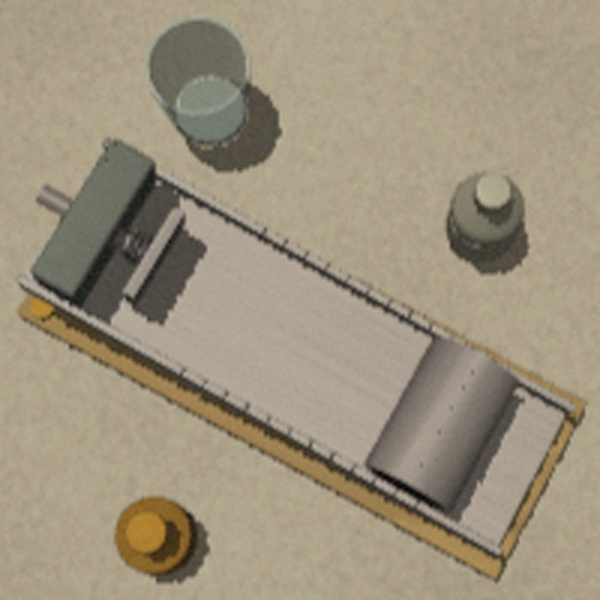

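```bash
cat > h.py <<'E'
import numpy as np
from station import arm, eyes
from scipy.optimize import least_squares
np.set_printoptions(precision=4,suppress=True)
def ray(n,uv):
    c=eyes.camera_model(n);R,t=np.array(c['R']),np.array(c['t'])
    d=R.T@np.linalg.inv(c['intrinsics'])@np.array([uv[0],uv[1],1.]);return -R.T@t,d/np.linalg.norm(d)
def tri(s,t):
    r=[ray('side',s),ray('top',t)]
    A=sum(np.eye(3)-np.outer(d,d) for o,d in r);b=sum((np.eye(3)-np.outer(d,d))@o for o,d in r)
    X=np.linalg.solve(A,b);return X,[np.linalg.norm((np.eye(3)-np.outer(d,d))@(X-o)) for o,d in r][0]
def plane(n,uv,z):
    o,d=ray(n,uv);return o+d*(z-o[2])/d[2]
S=lambda u,v:(u/3+240,v/3+90)
T=lambda u,v:(u/3+195,v/3+110)
E
python3 - <<'E'
from h import *
P={'lowL':(S(48,548),T(500,572)),'lowR':(S(268,590),T(584,402)),
'plateL':(S(219,100),T(133,298)),'plateR':(S(314,118),T(186,212)),
'hiR':(S(381,152),None),'hiL':(None,T(20,310)),
'blkL':(S(206,65),T(33,275)),'blkR':(S(354,84),T(155,165)),
'blkRback':(S(357,45),None),
'railLlow':(S(70,505),T(497,551)),'railRlow':(S(245,535),T(578,408))}
for k,(s,t) in P.items():
    if s and t: print(k,*tri(s,t))
    elif s: print(k,plane('side',s,.012))
    else: print(k,plane('top',t,.012))
print('beaker base',plane('side',S(456,215),0),plane('top',T(212,115),0))
print('bottle ',plane('side',S(430,470),0),plane('top',T(487,235),0), 'top',plane('side',S(441,355),.095),plane('top',T(494,190),.095))
print('weight',plane('side',S(25,280),0),plane('top',T(160,545),0),'top',plane('side',S(18,205),.07),plane('top',T(148,532),.07))
from scipy.spatial.transform import Rotation as Ro
s=arm.state();print(Ro.from_rotvec(s['tcp_rot']).as_matrix())
E
```

```text
lowL [ 0.4201 -0.0789  0.0154] 0.002051243906302107
lowR [ 0.5374 -0.1236  0.0119] 0.00015712435893435128
plateL [0.5512 0.1598 0.1227] 0.0009896667207114503
plateR [0.6071 0.1368 0.1202] 0.0008664210187051716
hiR [0.6717 0.2113 0.012 ]
hiL [0.5555 0.2535 0.012 ]
blkL [0.557  0.226  0.0971] 0.005315705256096652
blkR [0.6347 0.1589 0.1238] 0.002597743742470728
blkRback [0.6776 0.3281 0.012 ]
railLlow [ 0.4338 -0.0727  0.0458] 0.0003708703498159721
railRlow [ 0.5262 -0.1138  0.0563] 0.00036665039156970943
beaker base [0.7131 0.1539 0.    ] [0.7098 0.1475 0.    ]
bottle  [ 0.6476 -0.0509  0.    ] [ 0.6458 -0.0506  0.    ] top [ 0.6489 -0.0387  0.095 ] [ 0.6487 -0.0461  0.095 ]
weight [0.4157 0.1412 0.    ] [0.4145 0.1404 0.    ] top [0.4199 0.1417 0.07  ] [0.4194 0.1388 0.07  ]
[[ 0.3371 -0.0002  0.9415]
 [-0.9415  0.001   0.3371]
 [-0.001  -1.      0.0001]]
```

Request:
carry_out:
  turn:
    - [0, 0, 0.1]
    - [0, 0, 0.2]
    - [0, 0, 0.3]
    - [0, 0, 0.4]
    - [0, 0, 0.5]
    - [0, 0, 0.6]
    - [0, 0, 0.7]
    - [0, 0, 0.8]
    - [0, 0, 0.845]
    - [0, 0, 0.845]
    - [0, 0, 0.845]
    - [0, 0, 0.845]
    - [0, 0, 0.845]
    - [0, 0, 0.845]
    - [0, 0, 0.845]
    - [0, 0, 0.845]
    - [0, 0, 0.845]
    - [0, 0, 0.845]
    - [0, 0, 0.845]
    - [0, 0, 0.845]
  dp:
    - [0.015, 0.022, 0]
    - [0.03, 0.043, 0]
    - [0.05, 0.072, 0]
    - [0.07, 0.1, 0]
    - [0.09, 0.13, 0]
    - [0.11, 0.158, -0.005]
    - [0.13, 0.187, -0.01]
    - [0.15, 0.216, -0.015]
    - [0.17, 0.245, -0.02]
    - [0.19, 0.274, -0.025]
    - [0.21, 0.302, -0.03]
    - [0.23, 0.331, -0.03]
    - [0.25, 0.36, -0.03]
    - [0.27, 0.389, -0.03]
    - [0.285, 0.41, -0.03]
    - [0.295, 0.425, -0.03]
    - [0.3, 0.432, -0.03]
    - [0.3, 0.432, -0.03]
    - [0.3, 0.432, -0.03]
    - [0.3, 0.432, -0.03]
  gripper: [0.53, 0.53, 0.53, 0.53, 0.53, 0.53, 0.53, 0.53, 0.53, 0.53, 0.53, 0.53, 0.53, 0.53, 0.53, 0.53, 0.53, 0.53, 0.53, 0.53]

```text
t: 1.82
eef_pos: [0.4849, -0.0866, 0.2012]
tcp_rot: [-1.55, 0.301, -0.3]
ft_force: [0.3, -0.4, -0.7]
opening: 0.0401
```

```bash
python3 - <<'E'
from h import *
import cv2
s=arm.state();print(s['t'],s['eef_pos'],s['tcp_rot'],s['opening'],s['ft_force'])
f=eyes.grab_frame('wrist');cv2.imwrite('pics/w1.png',f[:,:,::-1])
f=eyes.grab_frame('side');cv2.imwrite('pics/s1.png',f[:,:,::-1])
print(plane('top',T(445,420),.09),plane('side',S(182,400),.085))
E
```

```text
1.8167 [ 0.4849 -0.0866  0.2012] [-1.55    0.3006 -0.3   ] 0.04013354828987519 [ 0.3448 -0.3677 -0.7489]
[ 0.5043 -0.0307  0.09  ] [ 0.5028 -0.0395  0.085 ]
```

View pics/w1.png

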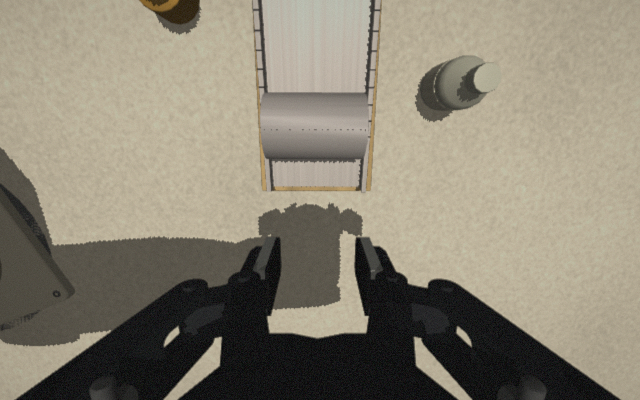

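View pics/s1.png

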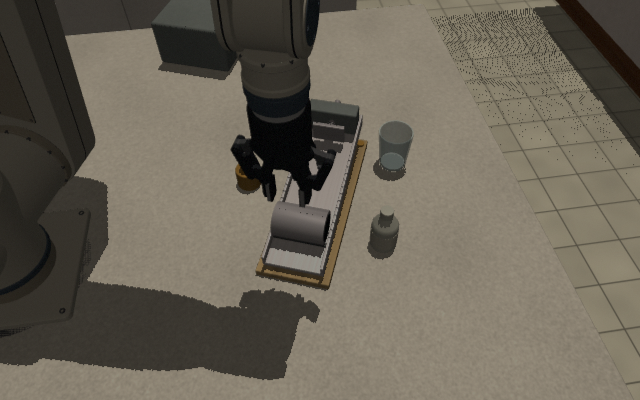

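The wrist view shows the track square in the image: low edge at row 190 from (262) to (371), roller centred at (315,127), fingers centred at about 319. I can descend behind the roller.

Request:
carry_out:
  turn:
    - [0, 0, 0]
    - [0, 0, 0]
    - [0, 0, 0]
    - [0, 0, 0]
    - [0, 0, 0]
    - [0, 0, 0]
    - [0, 0, 0]
    - [0, 0, 0]
    - [0, 0, 0]
    - [0, 0, 0]
    - [0, 0, 0]
    - [0, 0, 0]
  dp:
    - [0, 0, -0.01]
    - [0, 0, -0.03]
    - [0, 0, -0.05]
    - [0, 0, -0.07]
    - [0, 0, -0.09]
    - [0, 0, -0.105]
    - [0, 0, -0.12]
    - [0, 0, -0.13]
    - [0, 0, -0.137]
    - [0, 0, -0.143]
    - [0, 0, -0.145]
    - [0, 0, -0.145]
  gripper: [0.53, 0.53, 0.53, 0.53, 0.53, 0.53, 0.53, 0.53, 0.53, 0.53, 0.53, 0.53]

```text
t: 2.92
eef_pos: [0.4852, -0.086, 0.056]
tcp_rot: [-1.55, 0.3, -0.3]
ft_force: [0.2, -0.5, 0.0]
opening: 0.04
```

```bash
python3 - <<'E'
from h import *
import cv2
s=arm.state();print(s['t'],s['eef_pos'],s['tcp_rot'],s['opening'],s['ft_force'])
f=eyes.grab_frame('wrist')[:,:,::-1]
g=eyes.grab_frame('side')[90:290,240:420,::-1]
cv2.imwrite('pics/w2.png',f);cv2.imwrite('pics/s2.png',cv2.convertScaleAbs(cv2.resize(g,(540,600),interpolation=cv2.INTER_CUBIC),alpha=1.5))
E
```

```text
2.9167 [ 0.4852 -0.086   0.056 ] [-1.5499  0.3002 -0.2996] 0.03997740715184004 [ 0.2226 -0.516   0.0409]
```

View pics/w2.png

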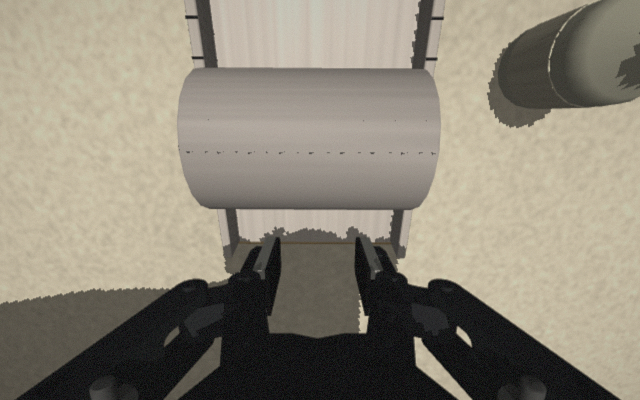

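View pics/s2.png

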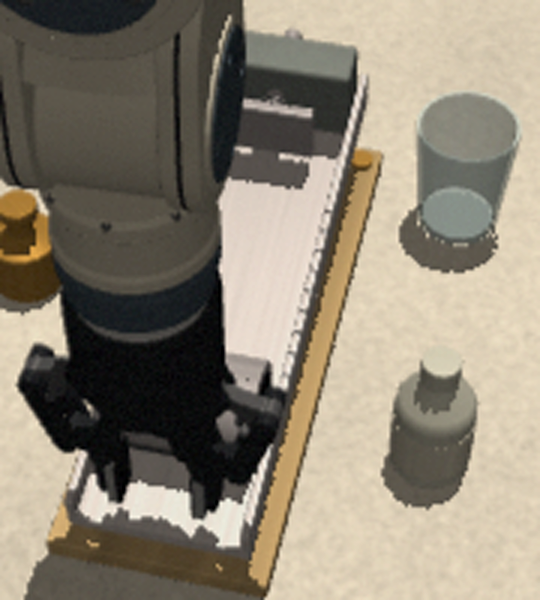

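The roller is about 3 mm and the track about 2 mm left of the tool centre (roller 180 to 438 px, tool 318). I'll shift 2 mm left and begin a slow approach and push.

Request:
carry_out:
  turn:
    - [0, 0, 0]
    - [0, 0, 0]
    - [0, 0, 0]
    - [0, 0, 0]
    - [0, 0, 0]
    - [0, 0, 0]
    - [0, 0, 0]
    - [0, 0, 0]
    - [0, 0, 0]
    - [0, 0, 0]
    - [0, 0, 0]
    - [0, 0, 0]
    - [0, 0, 0]
    - [0, 0, 0]
    - [0, 0, 0]
    - [0, 0, 0]
  dp:
    - [0, 0.003, 0]
    - [0, 0.005, 0]
    - [0.001, 0.0075, 0]
    - [0.0018, 0.01, 0]
    - [0.0028, 0.0123, 0]
    - [0.0037, 0.0146, 0]
    - [0.0046, 0.017, 0]
    - [0.0056, 0.0193, 0]
    - [0.0065, 0.0216, 0.0004]
    - [0.0074, 0.0239, 0.0007]
    - [0.0084, 0.0262, 0.0011]
    - [0.0093, 0.0285, 0.0014]
    - [0.0102, 0.0309, 0.0018]
    - [0.0112, 0.0332, 0.0021]
    - [0.0121, 0.0355, 0.0025]
    - [0.013, 0.0378, 0.0028]
  gripper: [0.53, 0.53, 0.53, 0.53, 0.53, 0.53, 0.53, 0.53, 0.53, 0.53, 0.53, 0.53, 0.53, 0.53, 0.53, 0.53]

```text
t: 4.35
eef_pos: [0.4985, -0.0478, 0.0591]
tcp_rot: [-1.55, 0.3, -0.3]
ft_force: [-0.5, -0.9, 0.1]
opening: 0.0407
```

```bash
python3 - <<'E'
from h import *
import cv2
s=arm.state();print(s['t'],s['eef_pos'],s['tcp_rot'],s['opening'],s['ft_force'])
f=eyes.grab_frame('wrist')[:,:,::-1]
cv2.imwrite('pics/w3.png',f)
E
```

```text
4.35 [ 0.4985 -0.0478  0.0591] [-1.55    0.2997 -0.2997] 0.040653313378731126 [-0.5137 -0.9226  0.135 ]
```

View pics/w3.png

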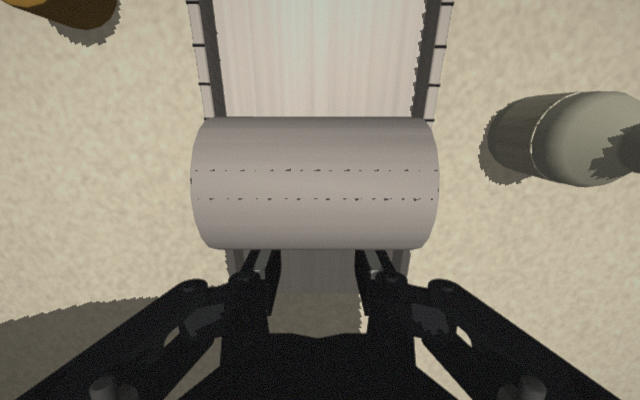

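The fingers are behind the roller, which is centred at 315 px, and there is about 1 N of drag. I'll keep the push steady.

Request:
carry_out:
  turn:
    - [0, 0, 0]
    - [0, 0, 0]
    - [0, 0, 0]
    - [0, 0, 0]
    - [0, 0, 0]
    - [0, 0, 0]
    - [0, 0, 0]
    - [0, 0, 0]
    - [0, 0, 0]
    - [0, 0, 0]
    - [0, 0, 0]
    - [0, 0, 0]
    - [0, 0, 0]
    - [0, 0, 0]
    - [0, 0, 0]
    - [0, 0, 0]
    - [0, 0, 0]
    - [0, 0, 0]
    - [0, 0, 0]
    - [0, 0, 0]
  dp:
    - [0.0011, 0.0028, 0.0004]
    - [0.0022, 0.0056, 0.0008]
    - [0.0034, 0.0084, 0.0013]
    - [0.0045, 0.0111, 0.0017]
    - [0.0056, 0.0139, 0.0021]
    - [0.0067, 0.0167, 0.0025]
    - [0.0078, 0.0195, 0.0029]
    - [0.009, 0.0223, 0.0034]
    - [0.0101, 0.0251, 0.0038]
    - [0.0112, 0.0278, 0.0042]
    - [0.0123, 0.0306, 0.0046]
    - [0.0134, 0.0334, 0.005]
    - [0.0145, 0.0362, 0.0055]
    - [0.0157, 0.039, 0.0059]
    - [0.0168, 0.0418, 0.0063]
    - [0.0179, 0.0445, 0.0067]
    - [0.019, 0.0473, 0.0071]
    - [0.0201, 0.0501, 0.0076]
    - [0.0213, 0.0529, 0.008]
    - [0.0224, 0.0557, 0.0084]
  gripper: [0.53, 0.53, 0.53, 0.53, 0.53, 0.53, 0.53, 0.53, 0.53, 0.53, 0.53, 0.53, 0.53, 0.53, 0.53, 0.53, 0.53, 0.53, 0.53, 0.53]

```text
t: 6.07
eef_pos: [0.5209, 0.008, 0.0675]
tcp_rot: [-1.55, 0.3, -0.3]
ft_force: [-1.4, -1.4, 0.7]
opening: 0.0401
```

```bash
python3 - <<'E'
from h import *
import cv2
s=arm.state();print(s['t'],s['eef_pos'],s['tcp_rot'],s['opening'],s['ft_force'])
f=eyes.grab_frame('wrist')[:,:,::-1]
cv2.imwrite('pics/w4.png',f)
f=eyes.grab_frame('top')[110:310,195:395,::-1];cv2.imwrite('pics/t4.png',cv2.convertScaleAbs(cv2.resize(f,(600,600)),alpha=1.5))
E
```

```text
6.0667 [0.5209 0.008  0.0675] [-1.5499  0.2997 -0.2996] 0.04009006203799399 [-1.3824 -1.3823  0.6526]
```

View pics/w4.png

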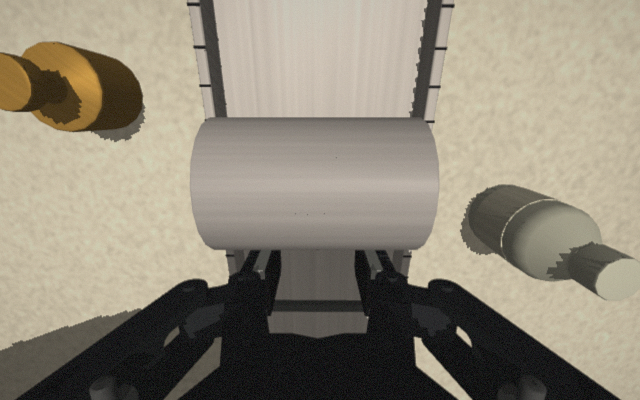

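View pics/t4.png

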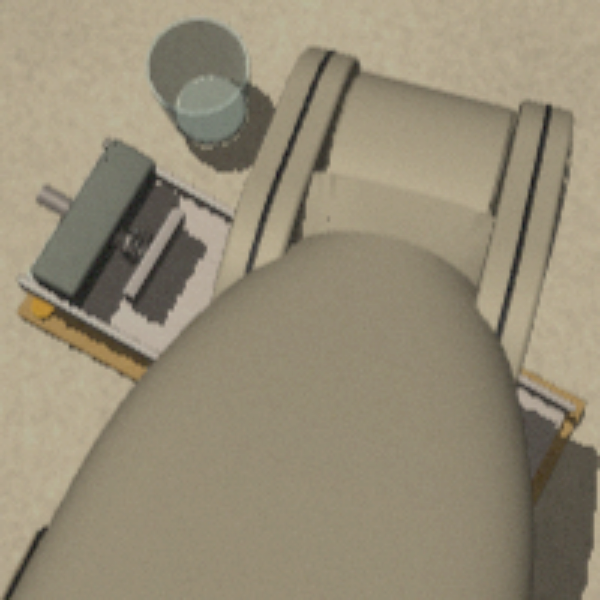

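The roller keeps the same place in the tool image, and the strip shows behind the fingers at row 305, putting the TCP about 53 mm past it. That leaves about 98 mm horizontally to go. I'll do the next 60 mm now.

Request:
carry_out:
  turn:
    - [0, 0, 0]
    - [0, 0, 0]
    - [0, 0, 0]
    - [0, 0, 0]
    - [0, 0, 0]
    - [0, 0, 0]
    - [0, 0, 0]
    - [0, 0, 0]
    - [0, 0, 0]
    - [0, 0, 0]
    - [0, 0, 0]
    - [0, 0, 0]
    - [0, 0, 0]
    - [0, 0, 0]
    - [0, 0, 0]
    - [0, 0, 0]
    - [0, 0, 0]
    - [0, 0, 0]
    - [0, 0, 0]
    - [0, 0, 0]
  dp:
    - [0.0011, 0.0028, 0.0004]
    - [0.0022, 0.0056, 0.0008]
    - [0.0034, 0.0084, 0.0013]
    - [0.0045, 0.0111, 0.0017]
    - [0.0056, 0.0139, 0.0021]
    - [0.0067, 0.0167, 0.0025]
    - [0.0078, 0.0195, 0.0029]
    - [0.009, 0.0223, 0.0034]
    - [0.0101, 0.0251, 0.0038]
    - [0.0112, 0.0278, 0.0042]
    - [0.0123, 0.0306, 0.0046]
    - [0.0134, 0.0334, 0.005]
    - [0.0145, 0.0362, 0.0055]
    - [0.0157, 0.039, 0.0059]
    - [0.0168, 0.0418, 0.0063]
    - [0.0179, 0.0445, 0.0067]
    - [0.019, 0.0473, 0.0071]
    - [0.0201, 0.0501, 0.0076]
    - [0.0213, 0.0529, 0.008]
    - [0.0224, 0.0557, 0.0084]
  gripper: [0.53, 0.53, 0.53, 0.53, 0.53, 0.53, 0.53, 0.53, 0.53, 0.53, 0.53, 0.53, 0.53, 0.53, 0.53, 0.53, 0.53, 0.53, 0.53, 0.53]

```text
t: 7.83
eef_pos: [0.5433, 0.0637, 0.0759]
tcp_rot: [-1.55, 0.3, -0.3]
ft_force: [-0.9, -1.0, 0.3]
opening: 0.0402
```

```bash
python3 - <<'E'
from h import *
import cv2
s=arm.state();print(s['t'],s['eef_pos'],s['tcp_rot'],s['opening'],s['ft_force'])
f=eyes.grab_frame('wrist')[:,:,::-1]
cv2.imwrite('pics/w5.png',f)
E
```

```text
7.8333 [0.5433 0.0637 0.0759] [-1.5499  0.2997 -0.2997] 0.04018402411211215 [-0.8537 -1.0252  0.2818]
```

View pics/w5.png

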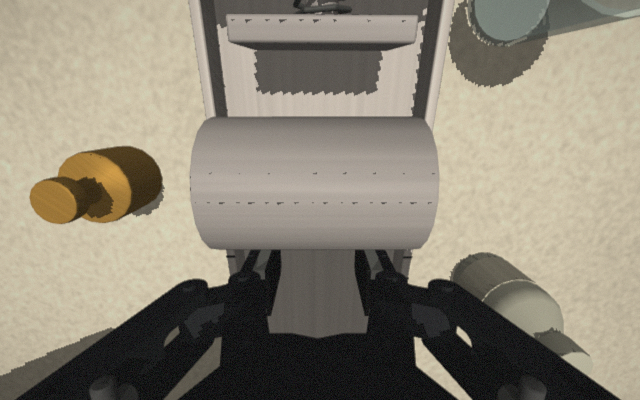

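The plate is now in view (rows 15 to 48), and the roller is straight and centred. The push continues more slowly.

Request:
carry_out:
  turn:
    - [0, 0, 0]
    - [0, 0, 0]
    - [0, 0, 0]
    - [0, 0, 0]
    - [0, 0, 0]
    - [0, 0, 0]
    - [0, 0, 0]
    - [0, 0, 0]
    - [0, 0, 0]
    - [0, 0, 0]
    - [0, 0, 0]
    - [0, 0, 0]
    - [0, 0, 0]
    - [0, 0, 0]
    - [0, 0, 0]
    - [0, 0, 0]
  dp:
    - [0.0007, 0.0019, 0.0003]
    - [0.0015, 0.0037, 0.0006]
    - [0.0022, 0.0056, 0.0008]
    - [0.003, 0.0074, 0.0011]
    - [0.0037, 0.0093, 0.0014]
    - [0.0045, 0.0111, 0.0017]
    - [0.0052, 0.013, 0.002]
    - [0.006, 0.0148, 0.0022]
    - [0.0065, 0.0162, 0.0025]
    - [0.0071, 0.0176, 0.0027]
    - [0.0076, 0.019, 0.0029]
    - [0.0082, 0.0204, 0.0031]
    - [0.0088, 0.0218, 0.0033]
    - [0.0093, 0.0232, 0.0035]
    - [0.0099, 0.0246, 0.0037]
    - [0.0104, 0.026, 0.0039]
  gripper: [0.53, 0.53, 0.53, 0.53, 0.53, 0.53, 0.53, 0.53, 0.53, 0.53, 0.53, 0.53, 0.53, 0.53, 0.53, 0.53]

```text
t: 9.22
eef_pos: [0.5533, 0.089, 0.0798]
tcp_rot: [-1.551, 0.3, -0.3]
ft_force: [-2.4, -4.5, 1.2]
opening: 0.0401
```

```bash
python3 - <<'E'
from h import *
import cv2
s=arm.state();print(s['t'],s['eef_pos'],s['tcp_rot'],s['opening'],s['ft_force'])
f=eyes.grab_frame('wrist')[:,:,::-1]
cv2.imwrite('pics/w6.png',f)
E
```

```text
9.2167 [0.5533 0.089  0.0798] [-1.5512  0.3003 -0.2997] 0.040107175710035615 [-2.3873 -4.5157  1.1888]
```

View pics/w6.png

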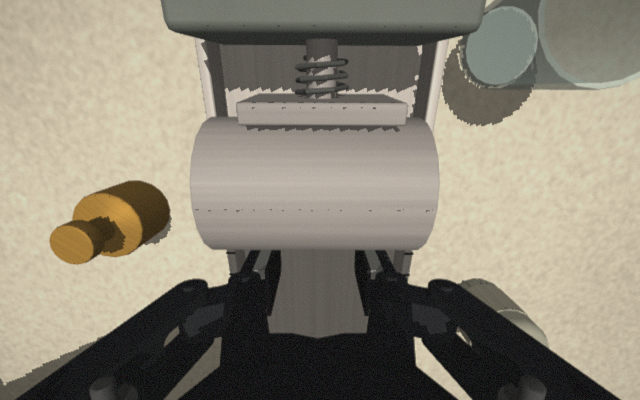

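The plate now rests on the roller's uphill side (rows 95 to 128) and the force has risen to 5 N. I'll press it in slowly.

Request:
carry_out:
  turn:
    - [0, 0, 0]
    - [0, 0, 0]
    - [0, 0, 0]
    - [0, 0, 0]
    - [0, 0, 0]
    - [0, 0, 0]
    - [0, 0, 0]
    - [0, 0, 0]
    - [0, 0, 0]
    - [0, 0, 0]
    - [0, 0, 0]
    - [0, 0, 0]
  dp:
    - [0.0003, 0.0007, 0.0001]
    - [0.0006, 0.0014, 0.0002]
    - [0.0008, 0.0021, 0.0003]
    - [0.0011, 0.0028, 0.0004]
    - [0.0014, 0.0035, 0.0005]
    - [0.0017, 0.0042, 0.0006]
    - [0.002, 0.0049, 0.0007]
    - [0.0022, 0.0056, 0.0008]
    - [0.0025, 0.0063, 0.0009]
    - [0.0028, 0.007, 0.0011]
    - [0.003, 0.0074, 0.0011]
    - [0.003, 0.0074, 0.0011]
  gripper: [0.53, 0.53, 0.53, 0.53, 0.53, 0.53, 0.53, 0.53, 0.53, 0.53, 0.53, 0.53]

```text
t: 10.27
eef_pos: [0.5561, 0.0958, 0.0808]
tcp_rot: [-1.552, 0.301, -0.3]
ft_force: [-4.1, -8.2, 2.2]
opening: 0.0403
```

```bash
python3 - <<'E'
from h import *
import cv2
s=arm.state();print(s['t'],s['eef_pos'],s['tcp_rot'],s['opening'],s['ft_force'])
f=eyes.grab_frame('wrist')[:,:,::-1]
cv2.imwrite('pics/w7.png',f)
E
```

```text
10.2667 [0.5561 0.0958 0.0808] [-1.5521  0.301  -0.2999] 0.04027246492448392 [-4.1162 -8.1525  2.2042]
```

View pics/w7.png

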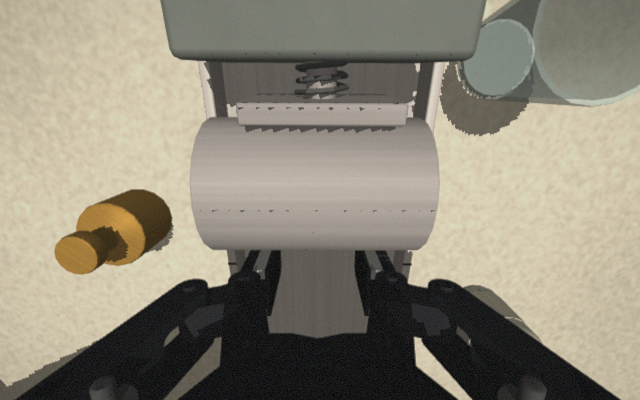

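Request:
carry_out:
  turn:
    - [0, 0, 0]
    - [0, 0, 0]
    - [0, 0, 0]
    - [0, 0, 0]
    - [0, 0, 0]
    - [0, 0, 0]
    - [0, 0, 0]
  dp:
    - [0.0002, 0.0005, 0.0001]
    - [0.0004, 0.0009, 0.0001]
    - [0.0006, 0.0014, 0.0002]
    - [0.0007, 0.0019, 0.0003]
    - [0.0009, 0.0023, 0.0004]
    - [0.0011, 0.0028, 0.0004]
    - [0.0011, 0.0028, 0.0004]
  gripper: [0.53, 0.53, 0.53, 0.53, 0.53, 0.53, 0.53]

```text
t: 10.9
eef_pos: [0.5565, 0.097, 0.0809]
tcp_rot: [-1.555, 0.303, -0.3]
ft_force: [-5.8, -16.4, 3.6]
opening: 0.04
```

```bash
python3 - <<'E'
from h import *
s=arm.state();print(s['t'],s['eef_pos'],s['tcp_rot'],s['opening'],s['ft_force'])
E
```

```text
10.9 [0.5565 0.097  0.0809] [-1.5555  0.3028 -0.3001] 0.04001970691371632 [ -5.7858 -16.3684   3.6256]
```

The tool advanced only 1.3 of the commanded 3 mm while the force rose from 9 to 17.7 N, which suggests the plate has bottomed out. I'm checking the picture and that it stays steady.

Request:
carry_out:
  turn:
    - [0, 0, 0]
    - [0, 0, 0]
    - [0, 0, 0]
    - [0, 0, 0]
  dp:
    - [0, 0, 0]
    - [0, 0, 0]
    - [0, 0, 0]
    - [0, 0, 0]
  gripper: [0.53, 0.53, 0.53, 0.53]

```text
t: 11.23
eef_pos: [0.5564, 0.097, 0.0809]
tcp_rot: [-1.555, 0.303, -0.3]
ft_force: [-6.3, -16.4, 2.8]
opening: 0.04
```

```bash
python3 - <<'E'
from h import *
import cv2
s=arm.state();print(s['t'],s['eef_pos'],s['ft_force'],abs(s['joint_velocities']).max())
f=eyes.grab_frame('wrist')[:,:,::-1]
cv2.imwrite('pics/w8.png',f)
f=eyes.grab_frame('top')[110:310,195:395,::-1];cv2.imwrite('pics/t8.png',cv2.convertScaleAbs(cv2.resize(f,(600,600)),alpha=1.5))
E
```

```text
11.2333 [0.5564 0.097  0.0809] [ -6.3372 -16.448    2.82  ] 0.0014066727728184473
```

View pics/w8.png

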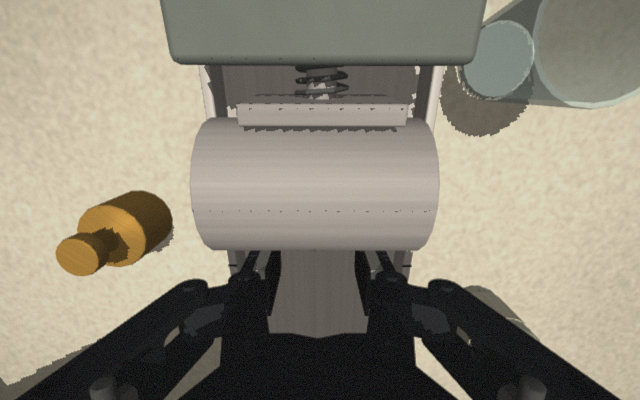

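View pics/t8.png

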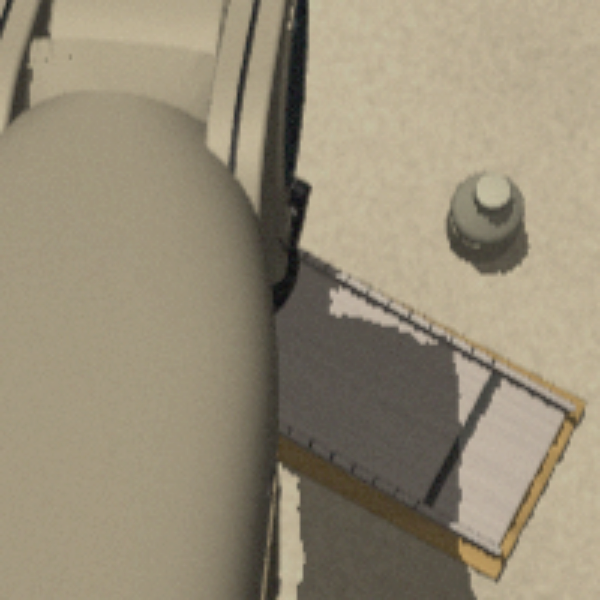

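```bash
python3 - <<'E'
from station import arm
print(arm.sign_off())
E
```

```text
the job is handed in; nothing more can be done
None
```

I pushed the roller up the track with two part-closed fingertips (40 mm opening) until the stop plate was fully in. I handed the job in at about 11.3 s with the fingers still pressing; no verdict was reported.

- **Plate fully in:** on the last step the tool moved only 1.3 mm of the 3 mm commanded, while the force rose from 9 N to about 18 N. The TCP ended at about x = 31.5 mm on the ramp, against 32 mm expected with the plate in. The travel was judged from this, as I could not read it directly.
- **Holding steady:** the force stayed at about 18 N and the arm was still (joint speeds under 0.002 rad/s).
- **Roller:** in the last wrist picture it sits square between the rails and against the plate. It kept the same place in the wrist pictures throughout the push, with no sign of rolling back or lifting.
- **Objects around the track:** the bottle's position is unchanged in the top view. The beaker and weight are upright in the wrist view; I did not re-measure them.
- **Disagreements:** the first two-camera measurement put the plate's top edge 3 to 4 mm higher than the given dimensions imply. The track's centre line was also about 2 mm off my first estimate, which I corrected before contact.

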